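# Free the printed boat from the bench chuck's two-step spring collar

## Robot

A 6-joint arm with a two-finger parallel gripper is mounted at the origin on the work surface. World frame = base frame: x ahead of the robot, y to its left, z up, the work surface at z = 0. Lengths are in mm, angles in rad, forces in N, time in s.
With the tool pointing down it reaches from about 300 to 875 mm from the base axis. Payload 4.2 kg.
Tool frame: the origin (TCP) lies at the centre of the arm's flange, where the gripper is bolted on; the fingertips stand 173 mm ahead of it and the grasp point (between the pads) lies 155 mm ahead of it (ctrl.tips_ahead is the distance from the TCP to the fingertips, in mm); x points along the fingers, y is the direction in which the jaws open and shut, and the axes are right-handed (so a half turn about x gives the same grasp; the last joint's range is limited). The gripper opens to 85 mm and grips with 20 to 120 N. Pads are 22 mm wide; open, the fingers measure 114 mm over their backs; the gripper's body (76 mm by 85 mm) begins 54 mm behind the grasp point. The pads swing forward as they close: fully open they stand 13 mm farther back than shut.
Start: joints at [-1.193, 0.32, 1.565, -0, 1.257, -0.02], TCP at [222.748, -530.1, 404.738] pointing down, gripper open.
Joint ranges: [-3.11, 3.11], [-0.84, 2.01], [0.21, 2.61], [-1.34, 4.49], [0.05, 2.63], [-2.56, 2.56]. Speed limits (rad/s): [2.57, 2.57, 3.14, 3.14, 3.14, 3.14].

## Interface

Orientations are given as a unit quaternion [w, x, y, z].
In Python, from plant import ctrl, cams gives the robot as it stands. The module is installed in compiled form; this text tells all that it offers.
- The arm moves only by the tool carry_out, never from a script. Its argument "steps" is text: rows parted by semicolons, each of 5 numbers parted by spaces: the shift along the tool's x, y, z in m, then the turn about the tool's x in degrees, then the opening in per cent of the stroke, from 0 (shut) to 100 (fully open). In form: dx dy dz turn gripper; .... A call has 1 to 5 rows; each row is the pose to reach, as a shift and turn from the pose commanded when the call began, along the tool's axes at that moment; what a row does not reach only later rows make up. A row lasts 1/10 s, in which the tool goes at most 50 mm and 8.59 degrees, less where a joint would pass 70% of its speed; a pose out of reach is approached as far as the arm can. A call with a gripper value outside its range is refused whole. The fingers move at their own pace and stop on an object; "grip_force" is the grip in N (left out, the last holds). Time passes only in rows, so rows that repeat a pose let the fingers close. It gives the time, the measured TCP pose, the force and the opening at its end, in the units of the state.
- ctrl.observe(): the state, without advancing time (a new reading comes with each control period).
- cams.snapshot(name): name is "scene" or "top" or "wrist"; returns a dict with "pixels" (420x560x3 uint8, red, green, blue), "z_map" (420x560 float32, mm along the optical axis (not along the pixel's ray), 0 where there is no reading), "intrinsics" (3x3 intrinsics, pixels), "eye" and "attitude" of the camera in the world. Camera axes: x right, y down, z forward; pixel columns grow to the right and rows downward; lengths in mm; the calibration is good to about 2 mm. The wrist camera is an equidistant fisheye: a pixel r from the principal point sees the ray r / f radians off the axis. A picture is of the moment at which its call begins.
- ctrl.job_done(): hands the job in, once; it reports no verdict.
The state is a dict: "time_s": time; "joint_positions": joint angles; "joint_velocities": joint speeds; "tau": joint torques, N m; "tool_pos": TCP position; "ee_rot": TCP orientation; "ft_force": force on the tool from outside, world axes, zero at the start; "ft_torque": the same for the moment, N m; "width": finger opening in mm.
Only numpy, scipy, OpenCV 4.12 (cv2) and the standard library are available. Lean on these libraries where they do the work, as an engineer would, in place of code of your own. Each camera call takes 0.05 s, during which the arm holds its last target. There are 200 camera calls.

## Task

Free the red printed boat by working the chuck's spring collar in two bites: lift the collar and turn it counter-clockwise (seen from above) from the red-dot notch to the yellow-dot notch, let it drop fully home and let go, clear of the chuck. Then take it afresh with the hand swung back, lift and turn it on to the green-dot notch, let it drop home and let go again. Last, lift the boat straight out and stand it upright well inside the green tray without dropping it, leaving the other things where they are.

Things in the scene. Friction and masses are not known exactly. Their poses are not given: they have to be found in the camera images.
- post: The bench chuck, fixed: dark base disc 124 mm across, 10 mm thick; a steel post whose flat top is 60 mm above the table; around it the spring collar, and round the collar's foot an aluminium crown of walls (outer radius 41 mm, tops 26 mm above the table) with three notches. Origin: centre of the base's underside, on the vertical collar axis; z up; x points to the yellow notch.
- notch_red (a point): Red dot on the base disc, 52 mm from the collar axis, in line with the first notch, at -70 degrees from the chuck's x axis (counter-clockwise from above is positive). The collar starts here.
- notch_yellow (a point): Yellow dot on the base disc, 52 mm from the collar axis, in line with the middle notch, at 0 degrees.
- notch_green (a point): Green dot on the base disc, 52 mm from the collar axis, in line with the last notch, at +70 degrees.
- lift (a joint): How far the collar is lifted, m: 0 = fully down with the tooth home in a notch; 0.010 = upper stop. The tooth clears the crown walls above 0.0065. The spring pushes down with about 5 N at 0 and 10 N at 0.010, besides the collar's weight of about 2 N. Let go between notches, the tooth stays sitting on a wall at about 0.0065.
- collar (a joint): Turn of the collar, rad, positive counter-clockwise from above: 0 = red notch, 1.222 = yellow, 2.443 = green (stop at 2.5). The tooth drops into a notch within about 0.11 rad of its centre and may sit anywhere in that play. Only in the green notch do the collar's two inner lugs clear the boat's foot; anywhere before it they hold it down.
- collar_top (a point): Centre of the collar's upper rim, on its axis, 73 mm above the table when down; rises and turns with the collar, its x axis pointing towards the orange tooth. The collar is a ribbed aluminium sleeve 56 mm in outer diameter, 49 mm tall (24 to 73 mm above the table when down); grip it across its diameter from above, at any angle, about 9 mm below the rim (the boat above leaves little headroom).
- collar_tooth (a point): Outer end of the orange tooth at the collar's foot, 39 mm from the collar axis; the tooth is 20 to 30 mm above the table when the collar is down, an orange stripe up the collar above it.
- boat: Red printed toy boat with a green bottom stripe on a grey carrier foot, about 60 g. Origin: centre of the foot's underside; z up, x to the bow. Foot: bar 36 mm (x) by 16 mm (y), 6 mm thick; neck 20 mm across. It starts with the foot on the post's top, loosely between four pins 5 mm high. Once the collar is in the green notch, raise it straight up at least 25 mm to clear the collar.
- boat_hull (a point): Middle of the hull's flat parallel sides: 4 mm behind the boat's origin (x = -4 mm), 34.5 mm above it. The hull is 24 mm wide (y), from 24.5 to 44.5 mm above the boat's origin, sides flat from x = -22 to +10 mm, pointed bow to +22 mm. The round chimney's top is 48.5 mm above the origin. On the chuck the hull begins 11 mm above the collar's rim when down; the boat's top is 35 mm above it.
- green_tray: Shallow green tray, 150 by 150 mm outside, rim 14 mm high, walls and floor 4 mm thick, fixed. Origin: centre of its underside. Empty.
- blue_tray: Blue tray of the same size, fixed, with two other prints in it. Not the goal.
- vase: Bystander: orange printed vase, 48 mm across, 55 mm tall, loose, in the blue tray. Origin: centre of its underside.
- bracket: Bystander: white printed angle bracket 45 by 30 by 36 mm, loose, in the blue tray. Origin: centre of its underside.
- spool: Bystander: small filament spool lying flat, 100 mm across, 40 mm tall, red filament. Origin: centre of its underside.
- glue: Bystander: upright glue bottle 44 mm across, 100 mm tall. Origin: centre of its underside.
- scraper: Bystander: black-handled scraper about 200 mm long, lying flat.
- driver: Bystander: screwdriver with yellow handle, about 160 mm long, lying flat.
- gear: Bystander: yellow printed gear 59 mm across, 12 mm thick, lying flat. Origin: centre of its underside.
There are look-alikes about, which are no part of the job. What is shaped like the post but blue or turquoise is not meant.

How it is judged:
By the outcome, as a careful person would: the job done as asked, in the order asked, and still so for the second after the job is handed in, with the robot touching nothing.
It also fails if it takes over 67 s, if anything falls off the work surface, if the arm or the gripper's body presses on something with over 40 N, if the wrist force passes 120 N, or if a joint passes its speed limit or range.

## Working session

There is one attempt and no reset: what is moved stays moved. The work goes in short steps, Python scripts to look and compute and a tool call to move; the robot and the scene stay as the last step left them, time stands still between calls to the robot, and variables do not carry over. Pictures are saved under pics/ and viewed, about 8 in all and at most 12, crops included, and the job is handed in when it is done.

Besides the shell and the picture viewer there is one more tool, called after "Call:" as name(argument=value, ...) on one line, values as JSON. carry_out: Moves the arm, as the interface text tells. Its arguments: {"type":"object","properties":{"steps":{"type":"string"},"grip_force":{"type":"number"}},"required":["steps"]}

```bash
mkdir -p pics; cat > h.py <<'E'
import numpy as np, cv2
from plant import ctrl, cams
from scipy.spatial.transform import Rotation as R
def rot(a):
    a=np.array(a,float)
    return a if a.shape==(3,3) else R.from_quat(a[[1,2,3,0]]).as_matrix()
def snap(n,fn=None):
    s=cams.snapshot(n)
    if fn: cv2.imwrite('pics/'+fn,s['pixels'][:,:,::-1])
    return s
def ray(s,u,v):
    K=s['intrinsics']; return rot(s['attitude'])@np.array([(u-K[0][2])/K[0][0],(v-K[1][2])/K[1][1],1])
def onz(s,u,v,z):
    d=ray(s,u,v); e=np.array(s['eye']); return e+d*(z-e[2])/d[2]
def dep(s,u,v):
    return np.array(s['eye'])+ray(s,u,v)*s['z_map'][int(v),int(u)]
E
python3 - <<'E'
from h import *
np.set_printoptions(precision=3,suppress=True)
o=ctrl.observe();print(o)
for n in ('scene','top'):
    s=snap(n,n+'1.png');print(n,s['eye'],s['attitude'],s['intrinsics'])
a=cv2.imread('pics/scene1.png');b=cv2.imread('pics/top1.png')
E
```

```text
{'time_s': 0.0, 'joint_positions': array([-1.193,  0.32 ,  1.566,  0.   ,  1.257, -0.02 ]), 'joint_velocities': array([0.   , 0.   , 0.001, 0.001, 0.001, 0.   ]), 'tau': array([  0.001, -41.552, -23.416,   0.   ,   0.008,   0.   ]), 'tool_pos': array([ 222.683, -529.936,  403.887]), 'ee_rot': array([-0.139, -0.693, -0.14 ,  0.693]), 'ft_force': array([ 0.225,  0.491, -0.544]), 'ft_torque': array([-0.024, -0.003, -0.028]), 'width': 85.32579118370136}
scene [1384.778 -370.453  809.648] [-0.366  0.766  0.472 -0.238] [[474.826   0.    279.128]
 [  0.    474.826 211.264]
 [  0.      0.      1.   ]]
top [ 412.873   27.82  1270.411] [-0.033  0.71  -0.703  0.033] [[476.793   0.    281.492]
 [  0.    476.793 207.31 ]
 [  0.      0.      1.   ]]
```

View pics/top1.png

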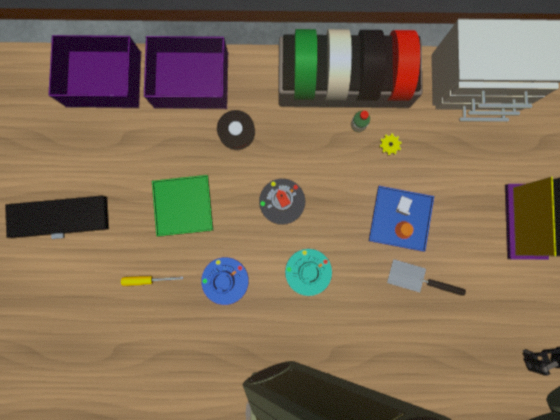

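View pics/scene1.png

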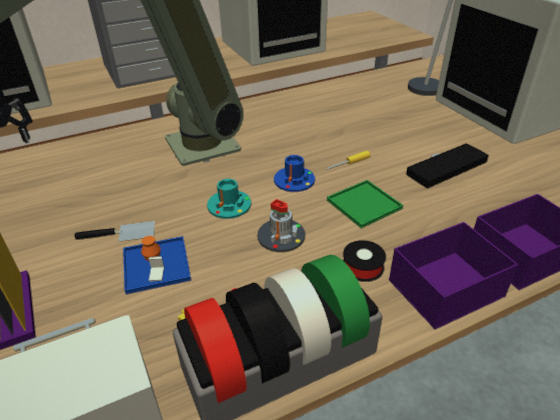

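The top view shows the dark chuck at about (282,201), with red, yellow and green dots near (295,188), (274,184) and (263,204). The green tray is at (183,206), the blue tray at (401,218), and the blue and turquoise look-alikes at (224,281) and (309,272). The scene view shows the boat standing on the chuck at about (280,215). Next I measure.

```bash
python3 - <<'E'
from h import *
np.set_printoptions(precision=2,suppress=True)
s=snap('top');im=s['pixels'];hsv=cv2.cvtColor(im,cv2.COLOR_RGB2HSV)
def blobs(lo,hi,box,amin=2):
    m=cv2.inRange(hsv,np.array(lo),np.array(hi)); k=np.zeros_like(m);x0,y0,x1,y1=box;k[y0:y1,x0:x1]=m[y0:y1,x0:x1]
    n,l,st,c=cv2.connectedComponentsWithStats(k)
    return [(c[i],st[i][4],k*(l==i)) for i in range(1,n) if st[i][4]>=amin]
box=(255,172,310,230)
for n,lo,hi in (('red',(0,140,90),(8,255,255)),('org',(9,140,90),(19,255,255)),('yel',(20,120,90),(35,255,255)),('grn',(45,100,60),(85,255,255))):
    for c,a,_ in blobs(lo,hi,box): print(n,c,a,'z10',onz(s,*c,10)[:2],'z105',onz(s,*c,105)[:2],'dep',dep(s,*c))
# base disc: depth between 5 and 15 mm
vv,uu=np.mgrid[172:232,250:315]
P=np.array([dep(s,u,v) for u,v in zip(uu.ravel(),vv.ravel())])
m=(P[:,2]>5)&(np.hypot(*(P[:,:2]-onz(s,282,201,10)[:2]).T)<75)
img=np.zeros((420,560),np.uint8);img[172:232,250:315]=m.reshape(uu.shape)*255
c=max(cv2.findContours(img,0,1)[0],key=cv2.contourArea);print('disc',cv2.minEnclosingCircle(c),cv2.fitEllipse(c))
e=cv2.fitEllipse(c);print(onz(s,*e[0],10),'z range',np.median(P[m][:,2]))
# table level
print('table',[dep(s,u,v)[2] for u,v in((240,240),(340,210),(240,170))])
for n,lo,hi,bx in (('gtray',(45,100,60),(85,255,255),(140,165,225,245)),('btray',(105,100,60),(125,255,255),(360,180,440,255))):
    b=max(blobs(lo,hi,bx),key=lambda b:b[1]);r=cv2.minAreaRect(cv2.findNonZero(b[2]));print(n,r,onz(s,*r[0],14))
cv2.imwrite('pics/crop1.png',cv2.resize(im[165:240,240:325,::-1],None,fx=9,fy=8,interpolation=cv2.INTER_CUBIC)[:600,:800])
E
```

```text
red [295.29 186.5 ] 14 z10 [585.65  -7.72] z105 [572.63  -5.04] dep [585.24  -7.64  12.99]
red [282.38 198.17] 133 z10 [553.99  26.37] z105 [543.36  26.48] dep [543.57  26.48 103.12]
org [291.5 190. ] 6 z10 [576.15   2.29] z105 [563.84   4.21] dep [573.72   2.67  28.69]
yel [272.76 183.38] 21 z10 [593.42  52.41] z105 [579.81  50.56] dep [593.22  52.39  11.35]
grn [262.09 203.09] 22 z10 [540.29  80.13] z105 [530.68  76.19] dep [540.22  80.1   10.63]
disc ((282.31658935546875, 201.74453735351562), 24.00736427307129) ((281.7601623535156, 201.16583251953125), (45.14712905883789, 45.513126373291016), 72.79076385498047)
[545.97  27.92  10.  ] z range 11.415200165864007
table [np.float64(-1.149906993236982), np.float64(-5.1819833591132465), np.float64(5.400428857761199)]
gtray ((181.61508178710938, 205.0931396484375), (56.111045837402344, 57.314918518066406), 83.9909896850586) [532.35 292.92  14.  ]
btray ((401.4079895019531, 218.25601196289062), (56.706687927246094, 55.81226348876953), 10.304845809936523) [ 503.44 -288.52   14.  ]
```

View pics/crop1.png

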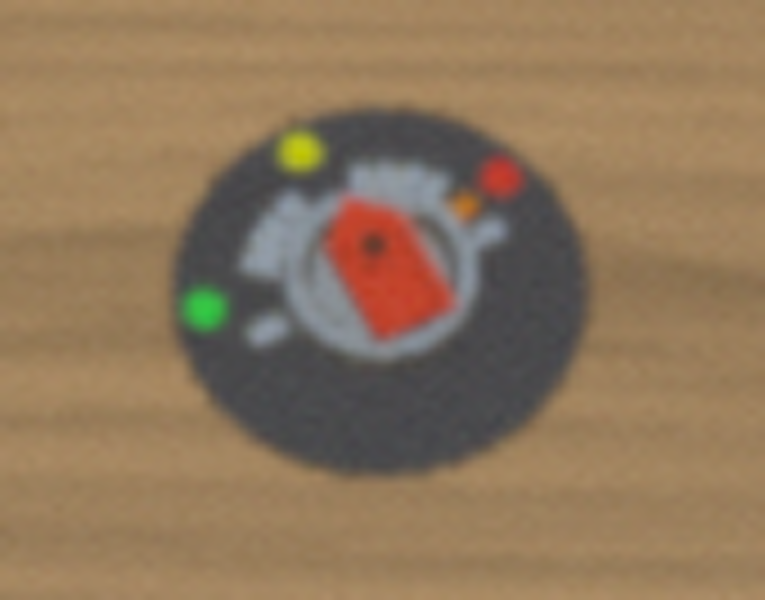

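The crop confirms the chuck: the tooth is at the red notch, and the boat's bow points at about +27°, towards the yellow dot. The dots put the chuck's x axis at about 27° and its centre near (546,28). Now I work out the move over it.

```bash
cat >> h.py <<'E'
def pose():
    o=ctrl.observe(); return o,np.array(o['tool_pos']),rot(o['ee_rot'])
def shift(target):
    o,p,M=pose(); return np.round(M.T@(np.array(target)-p)/1000,4)
def jaw(M): return np.degrees(np.arctan2(M[1,1],M[0,1]))
def dots(P):  # red,yellow,green world xy -> centre, yaw
    from scipy.optimize import least_squares
    f=lambda q:np.concatenate([[q[0]+52*np.cos(q[2]+a)-p[0],q[1]+52*np.sin(q[2]+a)-p[1]] for p,a in zip(P,np.radians([-70,0,70]))])
    r=least_squares(f,[550,25,.5]); return r.x[:2],np.degrees(r.x[2]),r.fun
E
python3 - <<'E'
from h import *
np.set_printoptions(precision=3,suppress=True)
print(dots([(585.65,-7.72),(593.42,52.41),(540.29,80.13)]))
o,p,M=pose();print(M,jaw(M),shift([546,28,400]))
E
```

```text
(array([547.207,  28.17 ]), np.float64(27.40863323453932), array([-0.161,  0.698, -0.051, -0.303,  0.212, -0.395]))
[[-0.001  0.387 -0.922]
 [ 0.001 -0.922 -0.387]
 [-1.    -0.001 -0.   ]] -67.21088340937884 [ 0.005 -0.389 -0.514]
```

Call:
carry_out(steps="0 -0.389 -0.514 0 100;0 -0.389 -0.514 0 100;0 -0.389 -0.514 0 100;0 -0.389 -0.514 0 100;0 -0.389 -0.514 0 100")

```text
time_s: 0.65
tool_pos: [348.5, -312.0, 404.5]
ee_rot: [0.139, 0.693, 0.14, -0.693]
ft_force: [0.8, -0.7, 0.2]
width: 85.5
```

```bash
python3 - <<'E'
from h import *
o,p,M=pose();print(o['time_s'],p,jaw(M),shift([547,28,400]),o['joint_positions'])
E
```

```text
0.65 [ 348.54320955 -311.96955452  404.54778436] -67.24470153146238 [ 0.0046 -0.2367 -0.3145] [-7.54708242e-01  1.50521759e-01  1.79468404e+00  1.31463896e-04
  1.19646753e+00  4.18885134e-01]
```

Call:
carry_out(steps="0 -0.237 -0.315 0 100;0 -0.237 -0.315 0 100;0 -0.237 -0.315 0 100;0 -0.237 -0.315 0 100;0 -0.237 -0.315 0 100")

```text
time_s: 1.15
tool_pos: [474.6, -95.8, 404.7]
ee_rot: [0.14, 0.693, 0.14, -0.693]
ft_force: [1.0, -1.1, 0.2]
width: 85.5
```

```bash
python3 - <<'E'
from h import *
o,p,M=pose();print(o['time_s'],p,jaw(M),shift([547,28,330]),o['joint_positions'])
E
```

```text
1.15 [474.56678334 -95.81930194 404.67820828] -67.20086113961143 [ 0.0747 -0.0861 -0.1148] [-2.22920573e-01  1.76446883e-01  1.76183550e+00 -2.34106074e-04
  1.20315381e+00  9.50039838e-01]
```

Call:
carry_out(steps="0 -0.086 -0.115 -4.8 100;0 -0.086 -0.115 -4.8 100;0 -0.086 -0.115 -4.8 100;0.04 -0.086 -0.115 -4.8 100;0.075 -0.086 -0.115 -4.8 100")

```text
time_s: 1.65
tool_pos: [547.2, 27.6, 328.8]
ee_rot: [0.17, 0.687, 0.169, -0.686]
ft_force: [-0.0, 0.2, -0.8]
width: 85.5
```

```bash
python3 - <<'E'
from h import *
np.set_printoptions(precision=3,suppress=True)
s=snap('wrist','w1.png');o,p,M=pose();print(o['time_s'],p,jaw(M),s['eye'],rot(s['attitude']),s['intrinsics'])
s=snap('scene')
cv2.imwrite('pics/s2.png',cv2.resize(s['pixels'][140:260,200:360,::-1],None,fx=5,fy=5,interpolation=cv2.INTER_CUBIC))
E
```

```text
1.7 [544.928  26.908 322.468] -62.30562722121417 [605.843  58.352 297.582] [[ 0.466 -0.854 -0.231]
 [-0.885 -0.45  -0.123]
 [ 0.002  0.262 -0.965]] [[325.192   0.    277.758]
 [  0.    325.192 209.221]
 [  0.      0.      1.   ]]
```

View pics/w1.png

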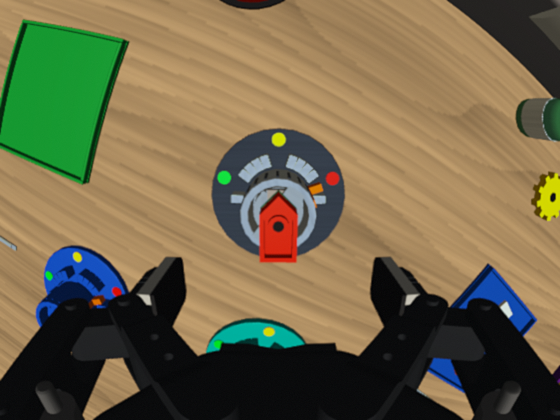

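The wrist view shows the dots at about red (333,178), yellow (279,139) and green (224,178). The tooth is at (316,189), and the boat is centred between the fingers with its bow up. The arm was still settling, so I measure again now that it is still.

```bash
cat >> h.py <<'E'
def wray(s,u,v):
    K=s['intrinsics'];x=(u-K[0][2])/K[0][0];y=(v-K[1][2])/K[1][1];t=np.hypot(x,y)
    return rot(s['attitude'])@np.array([np.sin(t)*x/t,np.sin(t)*y/t,np.cos(t)])
def wz(s,u,v,z):
    d=wray(s,u,v);e=np.array(s['eye']);return e+d*(z-e[2])/d[2]
def cc(im,lo,hi,box,amin=15):
    hsv=cv2.cvtColor(im,cv2.COLOR_RGB2HSV);x0,y0,x1,y1=box
    m=cv2.inRange(hsv,np.array(lo),np.array(hi))[y0:y1,x0:x1];n,l,st,c=cv2.connectedComponentsWithStats(m)
    return sorted([(st[i][4],c[i]+[x0,y0]) for i in range(1,n) if st[i][4]>=amin],key=lambda t:-t[0])
RED=((0,140,90),(6,255,255));ORG=((8,140,90),(19,255,255));YEL=((24,120,90),(35,255,255));GRN=((45,100,60),(85,255,255))
E
python3 - <<'E'
from h import *
np.set_printoptions(precision=2,suppress=True)
for k in range(2):
    s=snap('wrist');o,p,M=pose();print(o['time_s'],p,jaw(M),s['eye'],o['ft_force'])
im=s['pixels'];box=(205,120,355,270)
D={}
for n,c in (('r',RED),('o',ORG),('y',YEL),('g',GRN)):
    b=cc(im,*c,box);D[n]=b
    for a,u in b: print(n,a,u,wz(s,*u,10)[:2],wz(s,*u,30)[:2])
g=D['g'][0][1];y=D['y'][0][1];r=[u for a,u in D['r'] if u[0]>320][0]
print(dots([wz(s,*r,10),wz(s,*y,10),wz(s,*g,10)]))
hsv=cv2.cvtColor(im,cv2.COLOR_RGB2HSV);m=cv2.inRange(hsv,np.array(RED[0]),np.array(RED[1]));m[:,:250]=0;m[:,312:]=0;m[:180]=0;m[280:]=0
cn=max(cv2.findContours(m,0,2)[0],key=cv2.contourArea);q=cv2.approxPolyDP(cn,3,True)[:,0]
for u in q: print('boat',u,wz(s,*u,104.5)[:2])
E
```

```text
1.8 [546.14  26.16 327.82] -62.38784402634023 [603.4   57.1  293.07] [ 1.23 -0.36  0.64]
1.85 [546.93  25.92 329.88] -62.41646298467688 [604.62  56.76 296.27] [ 0.09 -0.   -0.31]
r 2147 [277.85 228.24] [517.76  11.66] [523.83  14.81]
r 131 [332.64 174.11] [585.89  -8.22] [587.2   -3.68]
o 122 [315.87 184.64] [570.27   0.52] [572.67   4.45]
y 167 [278.4  135.01] [593.84  50.97] [594.59  51.38]
g 179 [223.68 173.41] [541.    78.77] [545.45  77.24]
(array([547.64,  27.12]), np.float64(27.29398703847239), array([-0.04,  0.08,  0.01, -0.01,  0.03, -0.07]))
boat [278 191] [567.47  37.47]
boat [259 211] [550.95  41.98]
boat [260 257] [523.72  27.62]
boat [294 258] [533.27   7.91]
boat [297 212] [561.22  21.02]
```

Call:
carry_out(steps="0 0 0 0 100;0 0 0 0 100;0 0 0 0 100;0 0 0 0 100")

```text
time_s: 2.25
tool_pos: [546.8, 25.8, 330.6]
ee_rot: [0.169, 0.687, 0.168, -0.686]
ft_force: [-0.7, -0.5, 0.0]
width: 85.2
```

```bash
cat > meas.py <<'E'
from h import *
np.set_printoptions(precision=2,suppress=True)
for k in range(3):
    s=snap('wrist');o,p,M=pose()
    im=s['pixels'];box=(205,115,355,275)
    u={n:cc(im,*c,box) for n,c in (('r',RED),('y',YEL),('g',GRN))}
    r=[x for a,x in u['r'] if x[0]>320][0]
    print(o['time_s'],p,jaw(M),s['eye'],o['ft_force'],*dots([wz(s,*r,10),wz(s,*u['y'][0][1],10),wz(s,*u['g'][0][1],10)])[:2])
E
python3 meas.py
```

```text
2.3 [546.75  25.83 330.38] -62.42331800837682 [605.51  56.39 299.49] [-0.48  0.58  0.36] [547.56  27.16] 27.27984256729512
2.35 [546.73  25.89 330.15] -62.41970057007213 [605.45  56.44 299.21] [-0.34  0.89 -0.88] [547.65  27.12] 27.365039734604167
2.4 [546.72  25.93 329.98] -62.41520051238307 [605.41  56.48 298.97] [-0.21  0.24 -0.76] [547.6   27.14] 27.284543836635354
```

```bash
python3 - <<'E'
from h import *
print(ctrl.tips_ahead, shift([547.5,27.4,240]))
E
```

```text
173.4 [ 0.09   -0.001  -0.0013]
```

Call:
carry_out(steps="0.02 -0.001 -0.0013 0 100;0.045 -0.001 -0.0013 0 100;0.07 -0.001 -0.0013 0 100;0.083 -0.001 -0.0013 0 100;0.09 -0.001 -0.0013 0 100")

```text
time_s: 2.9
tool_pos: [547.1, 27.5, 238.3]
ee_rot: [-0.168, -0.686, -0.169, 0.688]
ft_force: [0.3, -0.4, 0.6]
width: 85.1
```

Call:
carry_out(steps="0 0 0 0 100;0.003 0 0 0 100;0.006 0 0 0 100;0.008 0 0 0 100;0.010 0 0 0 100")

```text
time_s: 3.4
tool_pos: [547.5, 27.5, 229.9]
ee_rot: [0.169, 0.687, 0.169, -0.686]
ft_force: [-0.1, -0.1, -0.5]
width: 85.1
```

```bash
python3 - <<'E'
from h import *
for i in range(2):
    s=snap('wrist','w2.png');o,p,M=pose();print(o['time_s'],p,jaw(M),shift([547.5,27.4,216]),o['ft_force'],ctrl.tips_ahead)
E
```

```text
3.45 [547.36694037  27.45841691 229.54608986] -62.41252002929306 [ 0.0135  0.0001 -0.0001] [-0.44619056  0.20014406 -0.51978651] 173.4
3.5 [547.35975968  27.48263678 229.6329762 ] -62.40729397846375 [ 0.0136  0.0001 -0.0001] [0.29763641 0.25781224 0.36905855] 173.4
```

View pics/w2.png

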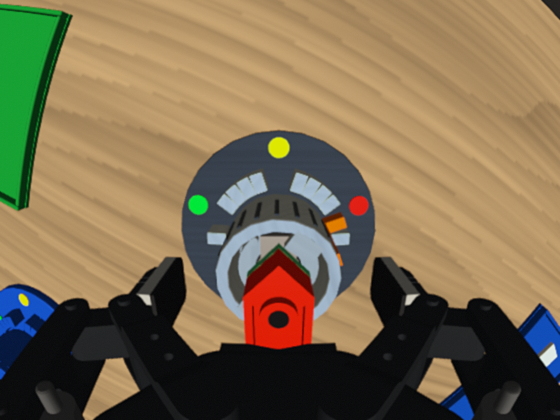

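The wrist view shows the collar and boat centred between the fingers: collar and boat axis at u≈279, finger midpoint at u≈278. The tooth is at the red notch, near (336,222). I descend and close.

Call:
carry_out(steps="0.004 0 0 0 100;0.008 0 0 0 100;0.011 0 0 0 100;0.0135 0 0 0 100;0.0135 0 0 0 100")

```text
time_s: 4.0
tool_pos: [547.3, 27.5, 215.7]
ee_rot: [-0.169, -0.686, -0.169, 0.687]
ft_force: [-0.9, -1.0, 0.4]
width: 85.4
```

Call:
carry_out(steps="0 0 0 0 70;0 0 0 0 60;0 0 0 0 50;0 0 0 0 50;0 0 0 0 50", grip_force=40)

```text
time_s: 4.5
tool_pos: [547.5, 27.5, 216.6]
ee_rot: [0.169, 0.687, 0.169, -0.686]
ft_force: [-0.8, 0.3, 3.1]
width: 55.1
```

```bash
python3 - <<'E'
from h import *
np.set_printoptions(precision=2,suppress=True)
s=snap('wrist','w3.png');o,p,M=pose();print(o['time_s'],p,jaw(M),o['ft_force'],o['ft_torque'],o['width'],M.T@o['ft_force'])
E
```

```text
4.55 [547.5   27.48 216.57] -62.40755555972008 [-0.85  0.2   4.48] [ 0.01  0.12 -0.01] 55.09649195107174 [-4.48 -0.57  0.66]
```

Call:
carry_out(steps="0 0 0 0 40;-0.003 0 0 0 40;-0.006 0 0 0 40;-0.0088 0 0 0 40;-0.0088 0 0 0 40", grip_force=90)

```text
time_s: 5.05
tool_pos: [547.5, 27.4, 224.5]
ee_rot: [-0.169, -0.687, -0.169, 0.687]
ft_force: [3.4, -1.0, -11.4]
width: 54.1
```

```bash
python3 - <<'E'
from h import *
np.set_printoptions(precision=2,suppress=True)
s=snap('wrist','w4.png');o,p,M=pose();print(o['time_s'],p,jaw(M),o['ft_force'],o['ft_torque'],o['width'])
E
```

```text
5.1 [547.47  27.44 224.43] -62.403898768155145 [  3.63  -1.21 -10.78] [-0.14 -0.66 -0.04] 54.12970271046274
```

View pics/w4.png

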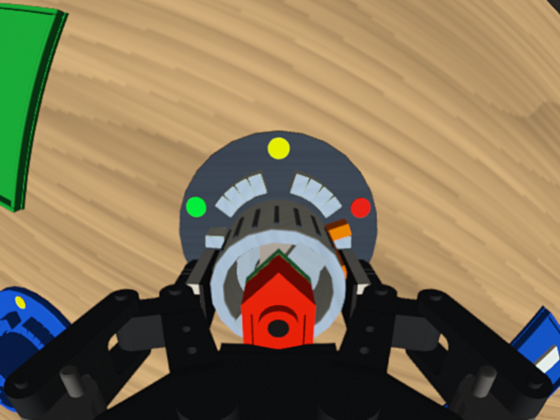

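The wrist view shows the fingers on the collar and the tooth raised level with the crown's top at (340,232). The downward pull of about 11 N matches a lift of about 8 mm. Now I turn counter-clockwise.

Call:
carry_out(steps="-0.0008 0 0 -3 40;-0.0008 0 0 -11 40;-0.0008 0 0 -19 40;-0.0008 0 0 -27 40;-0.0008 0 0 -35 40")

```text
time_s: 5.6
tool_pos: [547.6, 27.4, 225.2]
ee_rot: [-0.369, -0.603, -0.369, 0.603]
ft_force: [2.9, -0.6, -10.7]
width: 54.2
```

```bash
cat > st.py <<'E'
from h import *
np.set_printoptions(precision=2,suppress=True)
import sys
s=snap('wrist',sys.argv[1] if len(sys.argv)>1 else None);o,p,M=pose()
print(o['time_s'],p,'jaw',jaw(M),o['ft_force'],o['ft_torque'],o['width'],'q6',o['joint_positions'][5])
b=cc(s['pixels'],*ORG,(170,120,400,300))
C=np.array([547.5,27.3])
for a,u in b[:3]:
    d=wz(s,*u,30)[:2]-C;print('org',a,u,'angle in chuck',np.degrees(np.arctan2(d[1],d[0]))-27.3,'r',np.hypot(*d))
E
python3 st.py w5.png
```

```text
5.65 [547.56  27.4  225.27] jaw -26.879319810208614 [  3.96  -1.09 -10.57] [-0.15 -0.74 -0.01] 53.93900894735973 q6 0.4984452216698873
org 351 [338.48 230.02] angle in chuck -37.61264738830346 r 34.2513317342566
org 71 [342.04 264.61] angle in chuck -70.92894348467205 r 37.73318388996212
```

Call:
carry_out(steps="0 0 0 -7 40;0 0 0 -15 40;0 0 0 -23 40;0 0 0 -31 40;0 0 0 -34.5 40")

```text
time_s: 6.15
tool_pos: [547.6, 27.4, 225.4]
ee_rot: [0.53, 0.468, 0.53, -0.468]
ft_force: [4.0, -0.9, -10.7]
width: 54.5
```

```bash
python3 st.py w6.png
```

```text
6.2 [547.59  27.45 225.4 ] jaw 7.193373246693708 [  2.68  -0.69 -11.41] [-0.13 -0.76  0.01] 53.880509319401156 q6 -0.09632385972483953
org 372 [338.33 229.93] angle in chuck -3.144604841702403 r 34.18202613016831
org 72 [342.07 264.97] angle in chuck -36.9665303709475 r 37.81367082644314
```

View pics/w6.png

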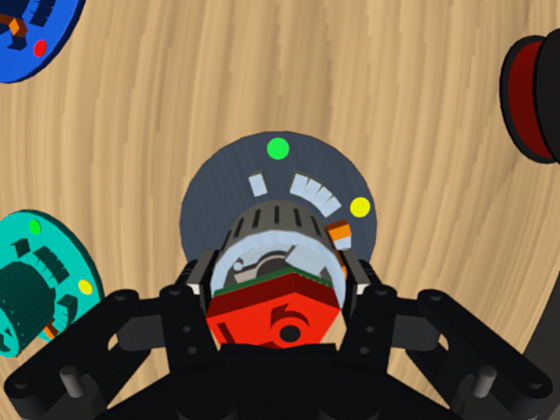

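The view repeats the first pose exactly, with yellow at (361,207) where red was and the tooth at (340,233). So the tooth stands at the yellow notch. I lower it.

Call:
carry_out(steps="0.002 0 0 0 40;0.004 0 0 0 40;0.006 0 0 0 40;0.008 0 0 0 40;0.0088 0 0 0 40")

```text
time_s: 6.7
tool_pos: [547.6, 27.5, 217.1]
ee_rot: [0.53, 0.468, 0.53, -0.468]
ft_force: [3.1, -0.1, -5.7]
width: 54.2
```

```bash
python3 st.py w7.png
```

```text
6.75 [547.57  27.45 217.1 ] jaw 7.071599539516528 [ 2.99 -0.93 -7.24] [-0.16 -0.69  0.02] 53.876310190892696 q6 -0.0941437227224819
org 388 [338.44 230.24] angle in chuck 1.9765649514589754 r 33.590013376475476
org 72 [342.08 265.15] angle in chuck -31.93763907954397 r 35.10566284201686
```

The pull of about 7 N matches the collar being home. I let go and rise clear.

Call:
carry_out(steps="0.0004 0 0 0 60;0.0004 0 0 0 80;0.0004 0 0 0 100;0.0004 0 0 0 100;0.0004 0 0 0 100")

```text
time_s: 7.25
tool_pos: [547.3, 27.5, 216.9]
ee_rot: [0.53, 0.468, 0.53, -0.468]
ft_force: [-0.7, 0.7, -0.7]
width: 85.4
```

Call:
carry_out(steps="-0.015 0 0 0 100;-0.04 0 0 0 100;-0.07 0 0 0 100;-0.09 0 0 0 100;-0.1 0 0 0 100")

```text
time_s: 7.75
tool_pos: [547.6, 27.5, 318.7]
ee_rot: [0.531, 0.469, 0.529, -0.467]
ft_force: [0.7, -0.1, 0.0]
width: 85.3
```

Call:
carry_out(steps="0 0 0 8 100;0 0 0 16 100;0 0 0 24 100;0 0 0 32 100;0 0 0 40 100")

```text
time_s: 8.25
tool_pos: [547.1, 27.5, 315.9]
ee_rot: [-0.336, -0.622, -0.336, 0.623]
ft_force: [0.0, 0.5, -0.6]
width: 85.0
```

Call:
carry_out(steps="0 0 0 8 100;0 0 0 16 100;0 0 0 24 100;0 0 0 29.5 100;0 0 0 29.5 100")

```text
time_s: 8.75
tool_pos: [547.2, 27.5, 315.9]
ee_rot: [-0.169, -0.686, -0.169, 0.687]
ft_force: [-0.2, 0.5, -0.1]
width: 85.6
```

```bash
python3 st.py w8.png; python3 st.py w8.png
```

```text
8.8 [547.19  27.47 316.04] jaw -62.29663872604125 [-0.03  0.27 -0.05] [-0.02 -0.03  0.01] 85.55235549903034 q6 1.1165001082972907
org 135 [279.01 162.99] angle in chuck -0.9449145307263578 r 33.84439514288364
org 23 [279.3  178.78] angle in chuck -2.3552353086022073 r 21.2142652389424
org 18 [295.5 267.5] angle in chuck -164.58903313494508 r 58.08434677511906
8.85 [547.25  27.48 316.16] jaw -62.28999407839022 [-0.14 -0.88  0.14] [-0.01  0.01 -0.03] 85.29086485647805 q6 1.1164139961085868
org 134 [279.03 163.05] angle in chuck -0.9620826524587365 r 33.8932166525297
org 25 [279.2  178.88] angle in chuck -2.1884866326249224 r 21.224323788135642
org 21 [287. 270.] angle in chuck -171.91689203133637 r 58.91878558214952
```

View pics/w8.png

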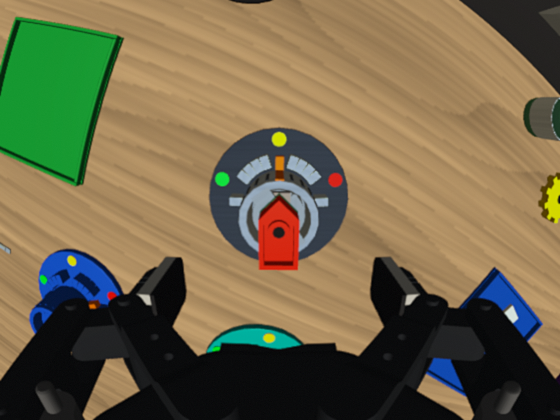

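The wrist view shows the tooth at (279,163), in line with the yellow dot (279,139): home in the middle notch at -0.9°, with the boat undisturbed. Second bite.

Call:
carry_out(steps="0.02 0 -0.0002 0 100;0.045 0 -0.0002 0 100;0.07 0 -0.0002 0 100;0.08 0 -0.0002 0 100;0.086 0 -0.0002 0 100")

```text
time_s: 9.35
tool_pos: [547.5, 27.6, 229.7]
ee_rot: [-0.169, -0.686, -0.169, 0.687]
ft_force: [-0.3, 0.4, -0.2]
width: 85.7
```

Call:
carry_out(steps="0 0 0 0 100;0.004 0 0 0 100;0.008 0 0 0 100;0.011 0 0 0 100;0.0135 0 0 0 100")

```text
time_s: 9.85
tool_pos: [547.6, 27.6, 217.1]
ee_rot: [0.169, 0.687, 0.169, -0.687]
ft_force: [0.1, 0.2, -0.0]
width: 85.8
```

Call:
carry_out(steps="0 0 0 0 70;0 0 0 0 60;0 0 0 0 50;0 0 0 0 50;0 0 0 0 50", grip_force=40)

```text
time_s: 10.35
tool_pos: [547.7, 27.5, 217.4]
ee_rot: [0.169, 0.687, 0.169, -0.687]
ft_force: [-0.7, -0.7, 2.5]
width: 55.6
```

```bash
python3 st.py
```

```text
10.4 [547.7   27.55 217.46] jaw -62.40394201838497 [-0.93 -0.66  3.35] [-0.06  0.14  0.  ] 54.79531967258467 q6 1.1185985587993497
org 734 [279.06 203.76] angle in chuck -1.3538792216268831 r 26.770558225010724
```

Gripped and well centred. I lift and turn on to green.

Call:
carry_out(steps="0 0 0 0 40;-0.003 0 0 0 40;-0.006 0 0 0 40;-0.009 0 0 0 40;-0.0095 0 0 0 40", grip_force=90)

```text
time_s: 10.9
tool_pos: [547.6, 27.5, 226.1]
ee_rot: [-0.169, -0.687, -0.169, 0.687]
ft_force: [2.7, -0.6, -10.0]
width: 53.9
```

Call:
carry_out(steps="0 0 0 -3 40;0 0 0 -11 40;0 0 0 -19 40;0 0 0 -27 40;0 0 0 -35 40")

```text
time_s: 11.4
tool_pos: [547.7, 27.5, 226.0]
ee_rot: [-0.369, -0.603, -0.369, 0.603]
ft_force: [2.5, -0.5, -10.8]
width: 54.0
```

Call:
carry_out(steps="0 0 0 -8 40;0 0 0 -16 40;0 0 0 -24 40;0 0 0 -32 40;0 0 0 -35.5 40")

```text
time_s: 11.9
tool_pos: [547.7, 27.6, 226.0]
ee_rot: [0.535, 0.462, 0.535, -0.463]
ft_force: [2.1, -0.1, -11.2]
width: 54.2
```

```bash
python3 st.py w9.png
```

```text
11.95 [547.7   27.58 226.01] jaw 8.32511097756899 [  3.15  -0.85 -10.63] [-0.03 -0.7  -0.01] 54.09376591324194 q6 -0.11594479522871079
org 740 [279.31 203.54] angle in chuck 69.0953649193113 r 24.642979439473358
```

Call:
carry_out(steps="0.002 0 0 0 40;0.004 0 0 0 40;0.006 0 0 0 40;0.008 0 0 0 40;0.0092 0 0 0 40")

```text
time_s: 12.45
tool_pos: [547.7, 27.6, 217.8]
ee_rot: [0.534, 0.464, 0.534, -0.464]
ft_force: [0.2, -0.1, 3.1]
width: 54.1
```

```bash
python3 st.py
```

```text
12.5 [547.68  27.56 217.9 ] jaw 8.07770966056541 [ 2.38 -0.41 -5.42] [-0.07 -0.38  0.01] 54.12176783029195 q6 -0.11157605032493967
org 736 [279.16 203.61] angle in chuck 69.15114548317034 r 26.67659939019837
```

Home by height and force. I let go, rise clear and swing back.

Call:
carry_out(steps="0 0 0 0 60;0 0 0 0 80;0 0 0 0 100;0 0 0 0 100;0 0 0 0 100")

```text
time_s: 13.0
tool_pos: [547.6, 27.6, 217.7]
ee_rot: [0.534, 0.464, 0.534, -0.463]
ft_force: [0.3, -0.1, -0.4]
width: 85.0
```

Call:
carry_out(steps="-0.015 0 0 0 100;-0.04 0 0 0 100;-0.07 0 0 0 100;-0.09 0 0 0 100;-0.1 0 0 0 100")

```text
time_s: 13.5
tool_pos: [547.9, 27.6, 319.5]
ee_rot: [0.535, 0.464, 0.533, -0.463]
ft_force: [-0.2, -0.6, 0.5]
width: 85.2
```

Call:
carry_out(steps="0 0 0 8 100;0 0 0 16 100;0 0 0 24 100;0 0 0 32 100;0 0 0 40 100")

```text
time_s: 14.0
tool_pos: [547.3, 27.6, 316.7]
ee_rot: [-0.341, -0.619, -0.342, 0.62]
ft_force: [-0.7, -0.5, 0.5]
width: 85.2
```

Call:
carry_out(steps="0 0 0 8 100;0 0 0 16 100;0 0 0 24 100;0 0 0 30.7 100;0 0 0 30.7 100")

```text
time_s: 14.5
tool_pos: [547.4, 27.6, 316.7]
ee_rot: [-0.167, -0.686, -0.168, 0.688]
ft_force: [-0.6, 0.6, 0.0]
width: 85.2
```

```bash
python3 st.py; python3 st.py w10.png; python3 - <<'E'
from h import *
s=snap('wrist');im=s['pixels']
hsv=cv2.cvtColor(im,cv2.COLOR_RGB2HSV);m=cv2.inRange(hsv,np.array(RED[0]),np.array(RED[1]));m[:,:250]=0;m[:,312:]=0;m[:180]=0;m[290:]=0
cn=max(cv2.findContours(m,0,2)[0],key=cv2.contourArea);q=cv2.approxPolyDP(cn,3,True)[:,0]
for u in q: print('boat',u,wz(s,*u,104.5)[:2])
# tray corners from wrist
t=cv2.inRange(hsv,np.array(GRN[0]),np.array(GRN[1]));t[:,210:]=0
c=max(cv2.findContours(t,0,2)[0],key=cv2.contourArea)
for u in cv2.approxPolyDP(c,6,True)[:,0]: print('tray',u,wz(s,*u,14)[:2])
E
```

```text
14.55 [547.41  27.58 316.81] jaw -62.474419548298826 [ 0.48 -0.74 -0.93] [ 0.02 -0.   -0.03] 85.44425303912914 q6 1.119779664176455
org 135 [239.25 189.93] angle in chuck 68.613227530266 r 33.553674882990464
14.6 [547.46  27.58 316.92] jaw -62.4687492549455 [ 0.27  0.36 -0.25] [-0.06 -0.   -0.01] 85.37633568069455 q6 1.119684306918691
org 134 [239.16 189.97] angle in chuck 68.69797043706998 r 33.60559856973587
boat [277 200] [566.90634897  38.04745464]
boat [258 219] [551.68018833  42.6051872 ]
boat [259 268] [523.67926842  28.01004526]
boat [297 269] [533.88928766   6.9495644 ]
boat [298 220] [561.93462151  21.63390117]
tray [16 18] [599.06139883 371.67018527]
tray [ 0 67] [542.74324513 367.31821399]
tray [20 22] [596.4265288  361.74028476]
tray [ 0 95] [514.69134052 351.74460612]
tray [  0 147] [461.489346   328.88282903]
tray [ 74 181] [473.62684328 213.22122181]
tray [  0 153] [455.11597693 326.68636509]
tray [ 76 186] [469.99243563 209.28447907]
tray [117  37] [615.73478624 225.96156262]
```

View pics/w10.png

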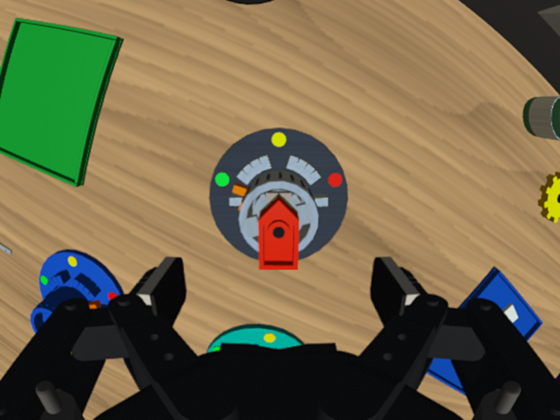

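The wrist view shows the tooth at (239,190), in line with the green dot (222,180), 68.7° against 70°. The boat sits in place between the fingers. I take the boat.

Call:
carry_out(steps="0.015 0 0.0035 0 100;0.035 0 0.0035 0 100;0.05 0 0.0035 0 100;0.058 0 0.0035 0 90;0.0615 0 0.0035 0 80")

```text
time_s: 15.15
tool_pos: [544.4, 25.9, 255.1]
ee_rot: [-0.168, -0.686, -0.168, 0.687]
ft_force: [-0.7, 0.1, -0.4]
width: 68.6
```

Call:
carry_out(steps="0.002 0 0 0 70;0.003 0 0 0 55;0.003 0 0 0 45;0.003 0 0 0 40;0.003 0 0 0 35")

```text
time_s: 15.65
tool_pos: [544.6, 26.0, 253.3]
ee_rot: [0.168, 0.687, 0.167, -0.687]
ft_force: [0.0, -0.6, -0.1]
width: 29.9
```

Call:
carry_out(steps="0 0 0 0 28;0 0 0 0 22;0 0 0 0 15;0 0 0 0 15;0 0 0 0 15", grip_force=30)

```text
time_s: 16.15
tool_pos: [544.6, 26.0, 253.3]
ee_rot: [0.168, 0.687, 0.167, -0.687]
ft_force: [-0.7, -0.2, 3.8]
width: 23.7
```

```bash
python3 st.py w11.png
```

```text
16.2 [544.62  25.97 253.27] jaw -62.606585462634115 [-1.32 -0.63  5.25] [-0.03  0.08  0.06] 23.32448567687521 q6 1.1193376307161154
org 253 [227.1  206.02] angle in chuck 67.54960901424089 r 33.54350555246184
org 29 [224.86 232.1 ] angle in chuck 97.1996074161332 r 33.413114277917536
```

Call:
carry_out(steps="-0.003 0 0 0 15;-0.007 0 0 0 15;-0.012 0 0 0 15;-0.018 0 0 0 15;-0.025 0 0 0 15")

```text
time_s: 16.7
tool_pos: [544.5, 26.0, 278.3]
ee_rot: [-0.167, -0.687, -0.167, 0.687]
ft_force: [-0.4, -1.1, -0.8]
width: 23.2
```

Call:
carry_out(steps="-0.01 0 0 0 15;-0.025 0 0 0 15;-0.04 0 0 0 15;-0.05 0 0 0 15;-0.055 0 0 0 15")

```text
time_s: 17.2
tool_pos: [544.6, 26.0, 334.4]
ee_rot: [0.168, 0.688, 0.167, -0.686]
ft_force: [-0.3, -0.2, -0.2]
width: 23.1
```

```bash
python3 st.py w12.png; python3 - <<'E'
from h import *
s=snap('top');im=s['pixels']
hsv=cv2.cvtColor(im,cv2.COLOR_RGB2HSV);t=cv2.inRange(hsv,np.array(GRN[0]),np.array(GRN[1]));t[:,:140]=0;t[:,225:]=0;t[:165]=0;t[245:]=0
c=max(cv2.findContours(t,0,2)[0],key=cv2.contourArea);r=cv2.minAreaRect(c)
print([onz(s,*u,14)[:2] for u in cv2.boxPoints(r)], onz(s,*r[0],14)[:2])
# target: tray centre for boat origin; TCP 4mm behind along the boat
print(shift([530-3.5,292-1.8,333]))
E
```

```text
17.25 [544.72  25.97 334.52] jaw -62.607224295089566 [-0.41 -1.16  0.32] [0.   0.01 0.01] 23.66666811398549 q6 1.1193465688560607
org 121 [240.88 183.17] angle in chuck 68.433297248917 r 33.488041195796065
[array([598.01590819, 378.50135721]), array([615.68844418, 227.57003127]), array([467.13920949, 208.40692895]), array([449.83675011, 357.73455201])] [532.26255022 293.04474086]
[ 0.0006 -0.2429 -0.1055]
```

View pics/w12.png

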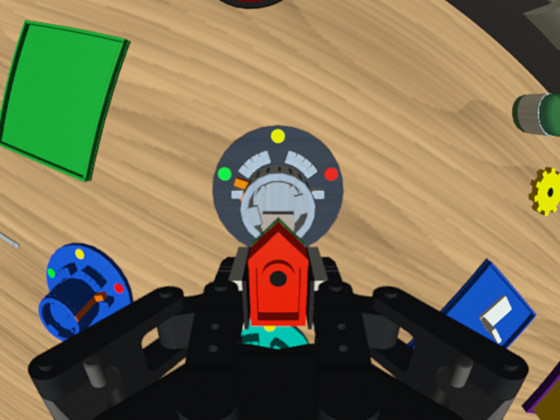

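The boat hangs upright in the grip at about (278,280). The chuck's collar is empty and its tooth is still at green (240,183). On to the tray.

Call:
carry_out(steps="0 -0.022 -0.01 0 15;0 -0.058 -0.026 0 15;0 -0.097 -0.043 0 15;0 -0.136 -0.06 0 15;0 -0.172 -0.076 0 15")

```text
time_s: 17.8
tool_pos: [532.3, 215.3, 332.1]
ee_rot: [-0.168, -0.686, -0.167, 0.688]
ft_force: [0.2, -0.2, -1.1]
width: 23.5
```

Call:
carry_out(steps="0 -0.033 -0.0145 0 15;0 -0.054 -0.0235 0 15;0 -0.066 -0.029 0 15;0 -0.0708 -0.0315 0 15;0 -0.0708 -0.0315 0 15")

```text
time_s: 18.3
tool_pos: [528.3, 290.9, 332.4]
ee_rot: [-0.168, -0.687, -0.167, 0.687]
ft_force: [0.3, 0.5, 0.1]
width: 23.4
```

Call:
carry_out(steps="0.01 0 0 0 15;0.035 0 0 0 15;0.065 0 0 0 15;0.09 0 0 0 15;0.105 0 0 0 15")

```text
time_s: 18.8
tool_pos: [527.7, 289.2, 225.1]
ee_rot: [-0.167, -0.686, -0.166, 0.689]
ft_force: [-0.7, -0.1, 0.3]
width: 23.8
```

Call:
carry_out(steps="0.007 0 0 0 15;0.009 0 0 0 15;0.010 0 0 0 15;0.010 0 0 0 15;0.010 0 0 0 15")

```text
time_s: 19.3
tool_pos: [528.5, 291.0, 218.8]
ee_rot: [0.167, 0.688, 0.168, -0.686]
ft_force: [0.2, 0.4, -0.7]
width: 23.4
```

```bash
python3 st.py w13.png|head -1
```

```text
19.35 [528.43 291.07 218.7 ] jaw -62.60676254656577 [-0.87  1.07 -1.08] [-0.03  0.07  0.04] 23.61194459145703 q6 1.5772128300188144
```

View pics/w13.png

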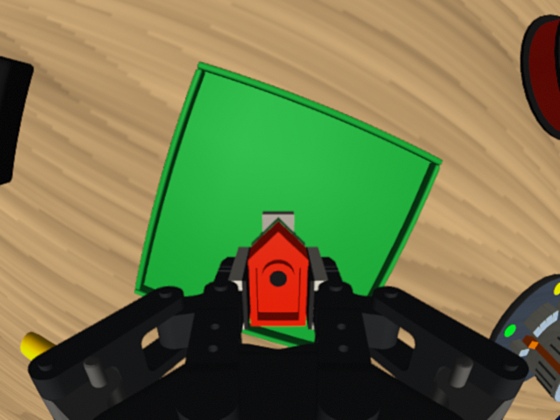

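The boat hangs at (278,280) over the middle of the green tray, its foot about 25 mm up by the heights. I lower it.

Call:
carry_out(steps="0.005 0 0 0 15;0.010 0 0 0 15;0.015 0 0 0 15;0.017 0 0 0 15;0.018 0 0 0 15")

```text
time_s: 19.85
tool_pos: [528.1, 291.0, 199.3]
ee_rot: [-0.168, -0.687, -0.167, 0.687]
ft_force: [0.0, -0.5, -1.0]
width: 23.6
```

Call:
carry_out(steps="0.0005 0 0 0 15;0.001 0 0 0 15;0.0015 0 0 0 15;0.002 0 0 0 15;0.0025 0 0 0 15")

```text
time_s: 20.35
tool_pos: [528.3, 291.0, 197.4]
ee_rot: [0.167, 0.687, 0.167, -0.687]
ft_force: [-0.0, 0.3, 0.6]
width: 23.4
```

Call:
carry_out(steps="0 0 0 0 15;0.0004 0 0 0 15;0.0008 0 0 0 15;0.0012 0 0 0 15;0.0016 0 0 0 15")

```text
time_s: 20.85
tool_pos: [528.2, 291.0, 197.3]
ee_rot: [0.167, 0.687, 0.167, -0.687]
ft_force: [-3.6, -2.3, 12.4]
width: 23.3
```

Contact at 197.3 as predicted, with 12 N. I ease off and open gently.

Call:
carry_out(steps="-0.0008 0 0 0 15;-0.0012 0 0 0 15;-0.0012 0 0 0 32;-0.0012 0 0 0 40;-0.0012 0 0 0 50")

```text
time_s: 21.35
tool_pos: [528.3, 291.0, 196.7]
ee_rot: [-0.167, -0.687, -0.167, 0.687]
ft_force: [-0.0, 0.6, -0.1]
width: 42.7
```

Call:
carry_out(steps="0 0 0 0 60;0 0 0 0 80;0 0 0 0 100;0 0 0 0 100;-0.003 0 0 0 100")

```text
time_s: 21.85
tool_pos: [528.1, 290.9, 199.7]
ee_rot: [-0.168, -0.687, -0.167, 0.687]
ft_force: [0.1, -0.5, 0.1]
width: 85.2
```

Call:
carry_out(steps="-0.015 0 0 0 100;-0.04 0 0 0 100;-0.07 0 0 0 100;-0.1 0 0 0 100;-0.12 0 0 0 100")

```text
time_s: 22.35
tool_pos: [528.4, 291.1, 322.6]
ee_rot: [0.167, 0.688, 0.168, -0.686]
ft_force: [-0.0, 0.1, -0.1]
width: 85.4
```

Call:
carry_out(steps="0 0 0 0 100;0 0 0 0 100;0 0 0 0 100;0 0 0 0 100;0 0 0 0 100")

```text
time_s: 22.85
tool_pos: [528.1, 290.9, 318.8]
ee_rot: [-0.168, -0.686, -0.167, 0.688]
ft_force: [0.0, -0.0, 0.5]
width: 85.8
```

```bash
python3 - <<'E'
from h import *
a=snap('wrist');b=snap('scene');o,p,M=pose();print(o['time_s'],p,o['ft_force'])
A=cv2.resize(a['pixels'],(400,300));B=cv2.resize(b['pixels'][110:290,120:420],(400,240),interpolation=cv2.INTER_CUBIC)
B=np.vstack([B,np.zeros((60,400,3),np.uint8)]);cv2.imwrite('pics/fin.png',np.hstack([A,B])[:,:,::-1])
hsv=cv2.cvtColor(a['pixels'],cv2.COLOR_RGB2HSV);m=cv2.inRange(hsv,np.array(RED[0]),np.array(RED[1]));m[:,:220]=0;m[:,340:]=0
c=max(cv2.findContours(m,0,2)[0],key=cv2.contourArea)
for u in cv2.approxPolyDP(c,3,True)[:,0]: print(u,wz(a,*u,48.5)[:2])
E
```

```text
22.95 [528.20477151 290.99765718 319.26676523] [-0.50545821 -0.21798479  0.2869572 ]
[277 177] [550.49584325 302.82906622]
[263 192] [535.49739242 306.91822641]
[264 231] [508.16226209 292.28414697]
[292 231] [518.18804455 272.94569288]
[292 190] [546.89951183 288.27420951]
```

View pics/fin.png

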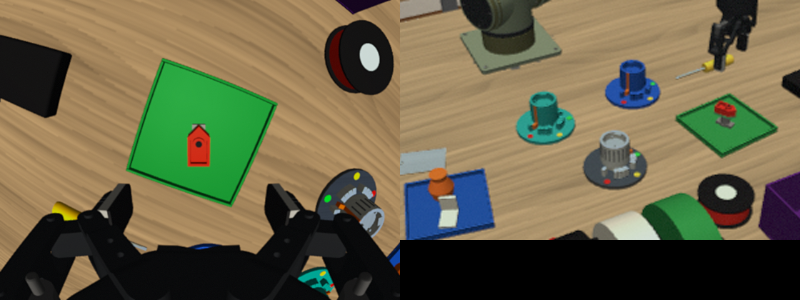

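The boat stands upright near the middle of the green tray (left view (200,148), right view (726,110)). The chuck is empty with its collar at green, the other things look in place, and the hand is clear. I hand in.

```bash
python3 -c "
from plant import ctrl
print(ctrl.job_done())"
```

```text
the job is handed in; nothing more can be done
None
```

The boat is out of the chuck and stands upright near the middle of the green tray. I handed the job in at about 23 s of the 67 s allowed; no verdict was reported.

- **First bite:** I lifted the collar about 8.5 mm, turned it about 70° counter-clockwise from red to yellow, lowered it home and let go. With the hand raised clear, the tooth measured -0.9° in the chuck's frame, against 0° for yellow.
- **Second bite:** I swung the hand back about 70°, gripped the collar afresh, and lifted and turned it on to green. After it was lowered home and released, the tooth measured 68.7° against 70°, well inside the play of about 6°.
- **Boat:** It came straight up without catching. I lowered it until light contact (12 N), eased off and opened the fingers.

In the last pictures the boat is upright, about 3 mm from the tray's centre, and the collar is still at green. Nothing is touching the robot. The bystanders look unmoved, but I judged that by eye and did not measure them. No check failed. The only disagreement was that the top and wrist cameras placed the chuck's centre about 1 mm apart, within the stated calibration, and the grips came out well centred.

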